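# Set a blade straightness gauge with its setting pin

## Task

Take the setting pin (the square-handled tool) out of the wooden block and, with its steel tip, touch the mark on top of the gauge's round foot, then the mark on its square foot. Then press the sprung middle foot straight down with the tip until the pin's shoulder rests on the steel collar all round, and finish still gripping the pin and holding it pressed against that stop, so that the dial can be set. Do not ram the gauge, and leave all the other things where they are.

Things in the scene. Friction and masses are not known exactly. Their poses are not given: they have to be found in the camera images.
- pin: setting pin, loose, about 0.1 kg, upright in any of the block's 3 holes: square wood handle 22 x 22 mm, 70 mm tall; below it a round steel shoulder 32 mm across, 5 mm thick; below that a steel tip 10 mm across, 20 mm long. Origin at the centre of the shoulder's underside (it rests on the block), z up: tip end z = -20 mm, handle z = +5 to +75 mm, its sides square to x and y. Lifts straight up
- pin_tip (a point): the end of the pin's tip, on its axis
- block: fixed wooden block 60 x 190 x 45 mm tall (x, y, z), with three holes 12 mm wide on its y axis, at y = -65, 0 and +65 mm; origin at the centre of its underside, on the table. The pin and two other tools stand in it, square to it
- gauge: the fixed straightness gauge: a grey beam 60 mm (x) by 220 mm (y), 30 mm tall, with a foot at either end (75 mm from the middle along its y) and the round collar with the sprung foot in the middle; a small dial juts out 97 mm to its +x side, up to 55 mm high. Origin at the centre of its underside, on the table, z up
- collar: round steel collar fixed in the middle of the gauge, 42 mm across, its bore 21 mm across, its rim 76 mm above the table: the hard stop for the pin's shoulder. Origin on its axis, 25 mm below the rim
- rim (a point): the centre of the collar's mouth, level with the rim
- plunger (a joint): the sprung middle foot, a brass cap 17 mm across inside the collar. Value in m: 0 when up (cap 4 mm below the rim), growing as it is pressed down; its spring takes 4 N to start and 0.5 N more per mm, 12 N at 16 mm, where the pin's 20 mm tip has brought its shoulder onto the rim. It springs back when let go
- cap (a point): the centre of the top of the sprung brass cap
- foot_round: fixed round steel foot on one end of the gauge (which end varies), 22 mm across and 30 mm tall, its flat top 60 mm above the table. Origin at the centre of its underside
- round_top (a point): the small dark mark at the centre of the round foot's top
- foot_square: fixed square steel foot on the other end of the gauge, 22 x 22 mm and 30 mm tall, its flat top 60 mm above the table. Origin at the centre of its underside
- square_top (a point): the small dark mark at the centre of the square foot's top
- scriber: bystander: round wooden-handled scriber standing in the block, 55 mm tall above it, 20 mm across at most; origin where it rests on the block
- punch: bystander: dark steel punch with a ball on top standing in the block, 54 mm tall above it, 22 mm across; origin where it rests on the block
- knife: bystander: small knife blank 170 mm long lying flat on the table to the right of the gauge, 12 mm thick
- stone: bystander: grey sharpening stone 180 x 60 x 26 mm lying on the table at the back
- puck: bystander: black rubber puck 44 mm across, 16 mm tall, on the table
- oil: bystander: small amber bottle 48 mm across, 110 mm tall, on the table

How it is judged:
On the way, in this order (a step that is already met when the one before it is completed fails the run):
1. the held pin's tip touches the mark on the round foot (contact force between pin and foot_round above 0.5 N and distance between pin_tip and round_top below 0.008 m and contact force between the fingers and pin above 1 N), for 0.1 s.
2. then the held pin's tip touches the mark on the square foot (contact force between pin and foot_square above 0.5 N and distance between pin_tip and square_top below 0.008 m and contact force between the fingers and pin above 1 N), for 0.1 s.
3. the sprung foot is pressed down until the pin's shoulder meets the collar (value of joint plunger above 0.014 m and contact force between pin and collar above 1 N and contact force between pin and plunger above 4 N and contact force between the fingers and pin above 1 N and horizontal distance between pin_tip and rim below 0.007 m and angle between pin's own z axis and vertical below 0.12 rad), for 0.3 s.
At the end, for the whole second after the job is handed in: The pin, still gripped, upright within 0.12 rad and within 7 mm of the collar axis, presses its shoulder on the collar (over 1 N) and its tip on the sprung foot (over 4 N, 14 mm down or more); the robot itself does not touch the gauge; other things within 20 mm of their start (all of step 3 and contact force between each of the arm, the fingers and gauge below 0.5 N and distance of each of scriber, punch, knife, stone, puck, oil from where it was at the start of the episode below 0.02 m); the arm keeps its last pose, push and grip.
It fails at once if the gauge is rammed: the pin presses it, or one of its feet, with more than 60 N (contact force between pin and gauge above 60 N or contact force between pin and foot_round above 60 N or contact force between pin and foot_square above 60 N).
It fails at once if another thing is moved more than 20 mm (distance of any of scriber, punch, knife, stone, puck, oil from where it was at the start of the episode above 0.02 m).
It also fails if it takes over 51 s, if anything falls off the work surface, if the arm or the gripper's body presses on something with over 40 N, if the wrist force passes 120 N, or if a joint passes its speed limit or range.

## Robot

A 6-joint arm with a two-finger parallel gripper is mounted at the origin on the work surface. World frame = base frame: x ahead of the robot, y to its left, z up, the work surface at z = 0. Lengths are in m, angles in rad, forces in N, time in s.
With the tool pointing down it reaches from about 0.35 to 0.85 m from the base axis. Payload 8.1 kg.
Tool frame: the origin (TCP) lies on the centre line of the jaws, within the pads' length; the fingertips stand 22 mm ahead of it and the grasp point (between the pads) lies 3 mm ahead of it; z points along the fingers, y is the line along which they close (so a half turn about z gives the same grasp; the last joint's range is limited). The gripper opens to 93 mm and grips with 3 to 60 N. Pads are 15 mm wide; open, the fingers measure 128 mm over their backs; the gripper's body (75 mm by 188 mm) begins 65 mm behind the grasp point.
Start: joints at [1.152, 0.13, 1.488, -0, 1.523, -0.085], TCP at [0.197, 0.567, 0.241] pointing down, gripper open.
Joint ranges: [-2.96, 2.96], [-0.89, 2.26], [0.02, 2.5], [-1.34, 4.48], [0, 2.73], [-2.66, 2.66]. Speed limits (rad/s): [2.39, 2.39, 2.79, 3.14, 3.14, 3.14].

## Interface

Orientations are given as a rotation vector (axis times angle).
In Python, from plant import robot, read_camera, close_job, read_state gives the robot as it stands (robot), with the cameras as plain functions, the job as plain functions and the readings as plain functions.
- The arm moves only by the tool creep_tool, called as a command line: name --pt "numbers of a row" for each row, then --argument value for the rest. Schema: {"type":"object","properties":{"plan":{"type":"array","items":{"type":"array","items":{"type":"number"},"minItems":5,"maxItems":5},"minItems":1,"maxItems":20},"grip_n":{"type":"number"},"only":{"type":"string"},"quiet":{"type":"boolean"},"lines":{"type":"string"}},"required":["plan"],"additionalProperties":false}. plan is a list of rows, 1 to 20 of them, each of 5 numbers: the finger opening in m, then dx, dy, dz in m, then a turn about the tool's z in rad; each row shifts and turns the commanded pose from where the row before left it, along the tool's axes as they then stand; what a row does not reach is not made up. A row lasts 1/10 s, in which the tool goes at most 0.05 m and 0.15 rad, less where a joint would pass 70% of its speed; a pose out of reach is approached as far as the arm can. The fingers move at their own pace and stop on an object; grip_n is the grip in N (left out, the last holds). Time passes only in rows, so rows that do not move let the fingers close. The tool returns the time, the measured TCP pose, the force, the opening and the grip force at its end. only (a regular expression) keeps the lines of the reply that match it, lines (a string "A,B") keeps lines A to B, and quiet returns only ok. Input that does not fit is refused with a message, and nothing moves.
- read_state(): the state, without advancing time (a new reading comes with each control period).
- read_camera(name): name is "scene" or "top"; returns a dict with "image" (480x640x3 uint8, red, green, blue), "fx", "fy", "cx", "cy" (pixels), "R" (3x3) and "t" (3): a world point X has camera coordinates R X + t. Camera axes: x right, y down, z forward; pixel columns grow to the right and rows downward; lengths in m; the calibration is good to about 2 mm. A picture is of the moment at which its call begins. There is no depth.
- close_job(): hands the job in; it is judged then, once.
The state is a dict: "t": time; "q": joint angles; "dq": joint speeds; "joint_torque": joint torques, N m; "tool_pos": TCP position; "orientation": TCP orientation; "force": force on the tool from outside, world axes, zero at the start; "wrist_torque": the same for the moment, N m; "opening": finger opening in m; "gripper_force": force on a finger pad.
Only numpy, scipy, OpenCV 4.12 (cv2) and the standard library are available. Lean on these libraries where they do the work, as an engineer would, in place of code of your own. Each camera call takes 0.05 s, during which the arm holds its last target. There are 200 camera calls.

## Working session

There is one attempt and no reset: what is moved stays moved. The work goes in short steps, Python scripts to look and compute and a tool call to move; the robot and the scene stay as the last step left them, time stands still between calls to the robot, and variables do not carry over. Pictures are saved under pics/ and viewed, at most 10 in all, crops included, and the job is handed in when it is done.

```bash
mkdir -p pics; ls; python3 - <<'E'
from plant import robot, read_camera, close_job, read_state
import cv2
for n in("scene","top"):
    c=read_camera(n); cv2.imwrite(f"pics/{n}0.png",c["image"][:,:,::-1]); print(n,c["fx"],c["cx"],c["cy"],c["R"],c["t"])
s=read_state();print(s["tool_pos"],s["orientation"],s["opening"],s["force"],s["t"])
E
```

```text
pics
plant.py
scene 517.1812809104689 325.77384616386445 230.89957845720357 [[-0.80512047  0.59298971  0.01200978]
 [ 0.4758628   0.65791522 -0.58369698]
 [-0.35402772 -0.46423138 -0.81188275]] [ 0.479873   -0.21698342  1.20342929]
top 600.2222813711661 312.96658081742174 238.55462636343992 [[-0.0323508  -0.99947113  0.00329969]
 [-0.97499838  0.03083215 -0.22006259]
 [ 0.21984447 -0.01033639 -0.97548017]] [-0.00587237  0.57755239  1.25112069]
[0.19635315 0.56645078 0.23967962] [-5.21768445e-01 -3.09755167e+00  2.54664748e-03] 0.09282579043815171 [ 0.45413907  1.27490777 -0.15733499] 0.1
```

View pics/scene0.png

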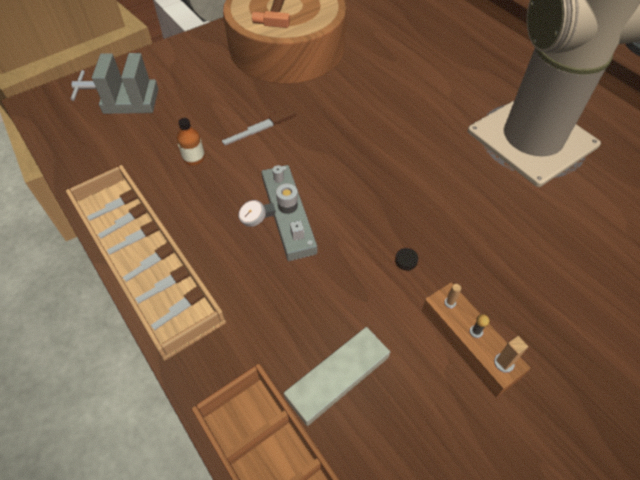

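View pics/top0.png

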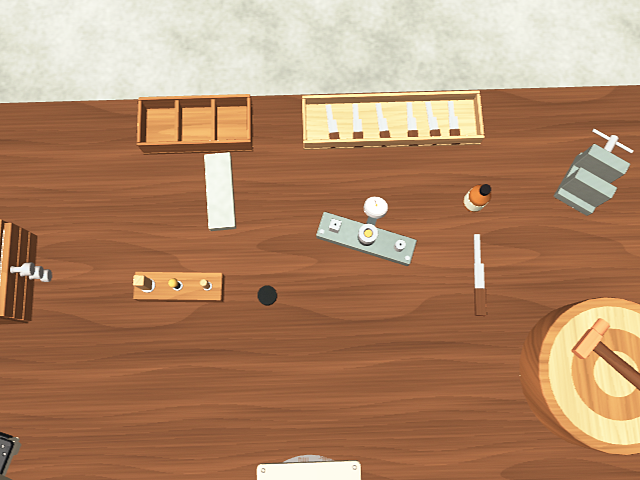

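Scene: gauge is at about (290,212) in the scene image and (367,238) in top. The block is at (475,338) and (178,286). The square-handled pin stands in the hole nearest the block's outer end, at (510,355) scene and (143,284) top. I'll zoom in for pixel-level features.

```bash
python3 - <<'E'
import cv2,numpy as np
t=cv2.imread("pics/top0.png");s=cv2.imread("pics/scene0.png")
def crop(im,u,v,w=100,h=75):
    return cv2.resize(im[v:v+h,u:u+w],None,fx=4,fy=4,interpolation=cv2.INTER_CUBIC)
a=[crop(t,318,202),crop(t,128,255),crop(s,238,160,100,75),crop(s,430,320)]
cv2.imwrite("pics/m.png",np.vstack([np.hstack(a[:2]),np.hstack(a[2:])]))
E
```

```text
(no output)
```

View pics/m.png

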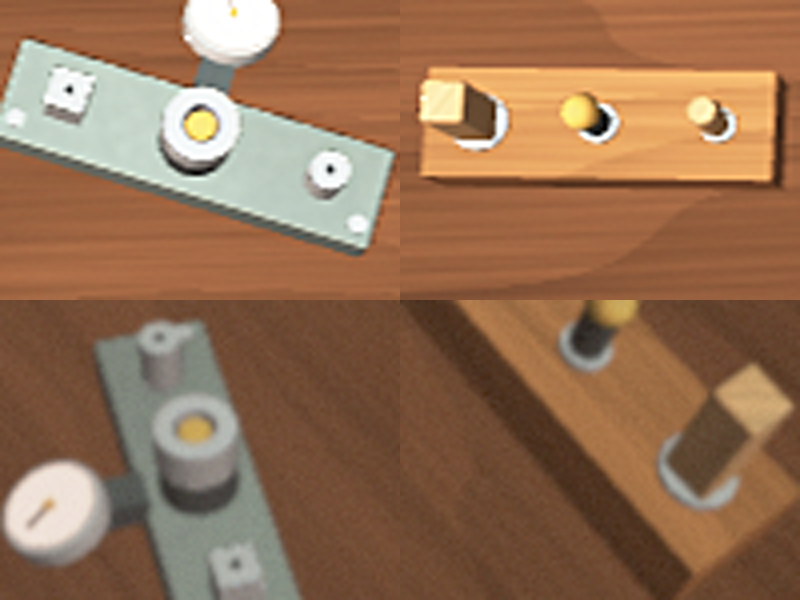

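The crops show the round-foot mark at top (400,244) and scene (277,169), and the square-foot mark at top (335,224) and scene (297,226). The collar mouth is at top (368,232) and scene (286,192). The centre of the pin handle's top is at top (139,280) and scene (518,346).

```bash
cat > h.py <<'E'
import numpy as np
from plant import robot, read_camera, close_job, read_state
_c={}
def cam(n):
    if n not in _c:_c[n]=read_camera(n)
    return _c[n]
def ray(n,uv):
    c=cam(n);R=np.array(c["R"]);t=np.array(c["t"])
    d=R.T@np.array([(uv[0]-c["cx"])/c["fx"],(uv[1]-c["cy"])/c["fy"],1]);return -R.T@t,d/np.linalg.norm(d)
def plane(n,uv,z):
    o,d=ray(n,uv);return o+d*(z-o[2])/d[2]
def tri(a,b):
    A=np.zeros((3,3));y=np.zeros(3)
    for n,uv in(("top",a),("scene",b)):
        o,d=ray(n,uv);P=np.eye(3)-np.outer(d,d);A+=P;y+=P@o
    return np.linalg.solve(A,y)
E
python3 - <<'E'
from h import *
np.set_printoptions(precision=4,suppress=True)
P={}
for k,a,b,z in[("sq",(335.1,224.1),(296.6,225.9),.06),("rd",(400.1,244.1),(277.4,169.1),.06),("col",(367.9,232.4),(286.4,191.6),.076),("pin",(138.6,280.1),(518.4,346.4),.12)]:
    p,q=plane("top",a,z),plane("scene",b,z);P[k]=(p+q)/2;print(k,p,q,tri(a,b))
print((P["sq"]+P["rd"])/2,np.linalg.norm(P["sq"]-P["rd"]))
c=[(430,67),(777,72),(775,183),(420,178)]
c=[plane("top",((x-399.5)/4-.5+128,(y+.5)/4-.5+255),.045) for x,y in c]
for p in c:print(p)
m=sum(c)/4;print("block",m,np.arctan2(*(c[0]+c[3]-c[1]-c[2])[:2]))
s=read_state();from scipy.spatial.transform import Rotation as Ro
R=Ro.from_rotvec(s["orientation"]).as_matrix();print(s["tool_pos"],R,s["q"],s["t"])
E
```

```text
sq [ 0.6093 -0.0744  0.06  ] [ 0.6111 -0.0733  0.06  ] [ 0.61   -0.0746  0.0575]
rd [ 0.5595 -0.2152  0.06  ] [ 0.5614 -0.2147  0.06  ] [ 0.5603 -0.2158  0.0581]
col [ 0.5844 -0.1442  0.076 ] [ 0.5867 -0.1426  0.076 ] [ 0.5853 -0.1447  0.0729]
pin [0.4881 0.3385 0.12  ] [0.4925 0.3423 0.12  ] [0.4889 0.3411 0.1132]
[ 0.5853 -0.1444  0.06  ] 0.14966007765299422
[0.5199 0.3681 0.045 ]
[0.5111 0.1778 0.045 ]
[0.4501 0.1788 0.045 ]
[0.459  0.3715 0.045 ]
block [0.485  0.2741 0.045 ] 0.04622989982917494
[0.1964 0.5666 0.24  ] [[-0.9448  0.3276 -0.0005]
 [ 0.3276  0.9448 -0.001 ]
 [ 0.0001 -0.0011 -1.    ]] [ 1.1516  0.1309  1.4888 -0.      1.523  -0.0854] 0.2
```

creep_tool --pt "0.046 0 0 0 -0.144" --pt "0.046 0 0 0 -0.144" --pt "0.046 -0.03 -0.021 0 0" --pt "0.046 -0.03 -0.021 0 0" --pt "0.046 -0.03 -0.021 0 0" --pt "0.046 -0.03 -0.021 0 0" --pt "0.046 -0.03 -0.021 0 0" --pt "0.046 -0.03 -0.021 0 0" --pt "0.046 -0.03 -0.021 0 0" --pt "0.046 -0.03 -0.021 0 0" --pt "0.046 -0.03 -0.021 0 0" --pt "0.046 -0.03 -0.021 0 0" --pt "0.046 0 0 0 0" --pt "0.046 0 0 0 0" --grip_n 20

```text
t: 1.6
tool_pos: [0.4869, 0.3428, 0.2402]
orientation: [-0.075, -3.14, 0.0]
force: [-0.3, 0.9, -0.9]
opening: 0.046
gripper_force: 0.0
```

```bash
cat > w.py <<'E'
import sys
from h import *
from scipy.spatial.transform import Rotation as Ro
s=read_state();R=Ro.from_rotvec(s["orientation"]).as_matrix();np.set_printoptions(precision=4,suppress=True)
print("tcp",s["tool_pos"],"x",R[:,0],"y",R[:,1],"t",s["t"],"F",s["force"])
if len(sys.argv)>1:print("tool delta",R.T@(np.array(eval(sys.argv[1]))-s["tool_pos"]))
E
python3 w.py '(.4885,.340,.100)'
```

```text
tcp [0.4869 0.3428 0.2402] x [-0.9989  0.0477  0.0008] y [ 0.0477  0.9989 -0.0002] t 1.6 F [-0.2583  0.9304 -0.8605]
tool delta [-0.0019 -0.0027  0.1402]
```

creep_tool --pt "0.046 -0.002 -0.0025 0.03 0" --pt "0.046 0 0 0.03 0" --pt "0.046 0 0 0.03 0" --pt "0.046 0 0 0.025 0" --pt "0.046 0 0 0.02 0" --pt "0.046 0 0 0 0" --pt "0.046 0 0 0 0"

```text
t: 2.3
tool_pos: [0.4876, 0.3416, 0.1058]
orientation: [-0.07, -3.14, 0.0]
force: [-0.3, 0.5, 0.5]
opening: 0.0459
gripper_force: 0.0
```

```bash
python3 - <<'E'
from h import *
import cv2
o=[]
for n,u,v in(("top",100,235),("scene",460,300)):
    i=cam(n)["image"][v:v+100,u:u+110,::-1]; o.append(cv2.resize(np.ascontiguousarray(i),None,fx=3.6,fy=3.6,interpolation=cv2.INTER_CUBIC))
cv2.imwrite("pics/g.png",np.hstack(o))
E
```

```text
(no output)
```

View pics/g.png

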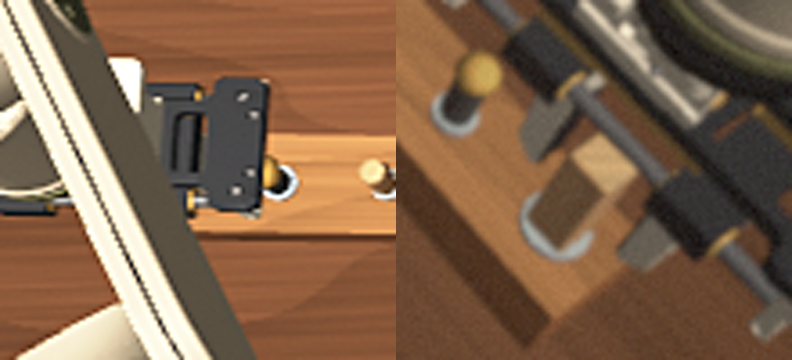

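The pin handle (scene crop ≈(590,190)) stands between the two fingers, with the punch clear outside at (475,80). I'll close and lift.

creep_tool --pt "0.0 0 0 0 0" --pt "0.0 0 0 0 0" --pt "0.0 0 0 0 0" --pt "0.0 0 0 0 0" --pt "0.0 0 0 0 0" --pt "0.0 0 0 0 0" --grip_n 50

```text
t: 3.0
tool_pos: [0.4888, 0.3406, 0.106]
orientation: [0.072, 3.14, -0.0]
force: [-1.1, -2.6, 5.0]
opening: 0.0216
gripper_force: 50.0
```

creep_tool --pt "0 0 0 -0.005 0" --pt "0 0 0 -0.015 0" --pt "0 0 0 -0.03 0" --pt "0 0 0 -0.04 0" --pt "0 0 0 -0.04 0" --pt "0 0 0 -0.015 0" --pt "0 0 0 0 0" --pt "0 0 0 0 0"

```text
t: 3.8
tool_pos: [0.4881, 0.3407, 0.2495]
orientation: [-0.072, -3.14, 0.001]
force: [-0.4, 0.0, -2.5]
opening: 0.0214
gripper_force: 50.0
```

```bash
python3 w.py '(.5604,-.215,.25)'
```

```text
tcp [0.4881 0.3407 0.2495] x [-0.999   0.0457  0.001 ] y [ 0.0457  0.999  -0.0005] t 3.8 F [-0.409   0.0456 -2.4588]
tool delta [-0.0976 -0.5518 -0.0003]
```

creep_tool --pt "0 -0.0065 -0.0368 0 0" --pt "0 -0.0065 -0.0368 0 0" --pt "0 -0.0065 -0.0368 0 0" --pt "0 -0.0065 -0.0368 0 0" --pt "0 -0.0065 -0.0368 0 0" --pt "0 -0.0065 -0.0368 0 0" --pt "0 -0.0065 -0.0368 0 0" --pt "0 -0.0065 -0.0368 0 0" --pt "0 -0.0065 -0.0368 0 0" --pt "0 -0.0065 -0.0368 0 0" --pt "0 -0.0065 -0.0368 0 0" --pt "0 -0.0065 -0.0368 0 0" --pt "0 -0.0065 -0.0368 0 0" --pt "0 -0.0065 -0.0368 0 0" --pt "0 -0.0065 -0.0368 0 0" --pt "0 0 0 0 0" --pt "0 0 0 0 0"

```text
t: 5.5
tool_pos: [0.5593, -0.2152, 0.2475]
orientation: [-0.075, -3.136, -0.004]
force: [-0.5, 0.3, -0.6]
opening: 0.022
gripper_force: 50.0
```

```bash
python3 w.py '(.5604,-.215,.161)'
```

```text
tcp [ 0.5593 -0.2152  0.2475] x [-0.9989  0.0476  0.0045] y [0.0476 0.9989 0.0023] t 5.5 F [-0.5328  0.333  -0.6418]
tool delta [-0.0014  0.      0.0865]
```

Contact is expected at TCP z ≈ 0.141, so I'll descend to 0.151 and look.

creep_tool --pt "0 -0.001 0 0.03 0" --pt "0 0 0 0.03 0" --pt "0 0 0 0.025 0" --pt "0 0 0 0.011 0" --pt "0 0 0 0 0" --pt "0 0 0 0 0"

```text
t: 6.1
tool_pos: [0.562, -0.2146, 0.1554]
orientation: [0.071, 3.14, -0.0]
force: [1.1, 0.2, -0.9]
opening: 0.0216
gripper_force: 50.0
```

```bash
python3 w.py '(.5604,-.215,.141)'; python3 - <<'E'
from h import *
import cv2
o=[]
for n,u,v in(("top",345,190),("scene",230,110)):
    i=cam(n)["image"][v:v+100,u:u+100,::-1]; o.append(cv2.resize(np.ascontiguousarray(i),None,fx=4,fy=4,interpolation=cv2.INTER_CUBIC))
cv2.imwrite("pics/r.png",np.hstack(o))
E
```

```text
tcp [ 0.562  -0.2146  0.1554] x [-0.999   0.045  -0.0005] y [ 0.045   0.999  -0.0001] t 6.1 F [ 1.0765  0.2235 -0.9089]
tool delta [ 0.0016 -0.0005  0.0144]
```

View pics/r.png

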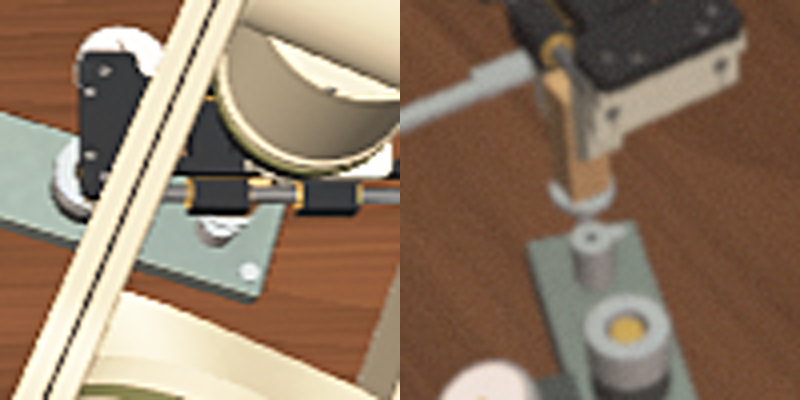

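The scene view shows the pin hanging upright above the round foot. The shoulder is at crop (583,190), the tip end at about (588,213) and the mark at (592,238). I'll check that against the prediction.

```bash
python3 - <<'E'
from h import *
c=cam("scene");R=np.array(c["R"]);t=np.array(c["t"])
def pr(p):
    x=R@np.array(p)+t;uv=x[:2]/x[2]*c["fx"]+[c["cx"],c["cy"]];return (uv-[230,110]+.5)*4-.5+[400,0]
for p in [(.562,-.2146,.0744),(.562,-.2146,.0944),(.562,-.2146,.0994),(.5604,-.215,.06),(.572,-.2146,.0744),(.562,-.2046,.0744)]:print(pr(p))
g=c["image"][150:180,365-230:1]
E
```

```text
[588.42996758 219.16688455]
[585.81341894 191.45913302]
[585.14630815 184.39481181]
[592.46109628 236.75722684]
[571.74940621 227.72609385]
[599.35989202 231.07776387]
```

creep_tool --pt "0 0.0015 0 0.005 0" --pt "0 0 0 0.003 0" --pt "0 0 0 0.002 0" --pt "0 0 0 0 0"

```text
t: 6.65
tool_pos: [0.5598, -0.215, 0.1441]
orientation: [-0.072, -3.14, -0.001]
force: [0.6, -0.6, -1.0]
opening: 0.0223
gripper_force: 50.0
```

creep_tool --pt "0 0 0 0.002 0" --pt "0 0 0 0.001 0" --pt "0 0 0 0 0"

```text
t: 6.95
tool_pos: [0.56, -0.2151, 0.1414]
orientation: [-0.072, -3.14, -0.0]
force: [-1.3, -0.3, -0.8]
opening: 0.0216
gripper_force: 50.0
```

```bash
python3 w.py '(.5604,-.215,.141)'
```

```text
tcp [ 0.56   -0.2151  0.1414] x [-0.9989  0.0458  0.0003] y [0.0458 0.9989 0.0001] t 6.95 F [-1.2934 -0.3089 -0.8444]
tool delta [-0.0004  0.0001  0.0004]
```

creep_tool --pt "0 0 0 0.001 0" --pt "0 0 0 0 0"

```text
t: 7.15
tool_pos: [0.5603, -0.2151, 0.1409]
orientation: [0.072, 3.14, -0.0]
force: [-0.1, 0.1, 0.5]
opening: 0.0215
gripper_force: 50.0
```

creep_tool --pt "0 0 0 0.001 0" --pt "0 0 0 0 0"

```text
t: 7.35
tool_pos: [0.5604, -0.2152, 0.1408]
orientation: [0.072, 3.14, -0.001]
force: [-2.9, 1.6, 7.9]
opening: 0.0216
gripper_force: 50.0
```

creep_tool --pt "0 0 0 0 0" --pt "0 0 0 0 0" --pt "0 0 0 0 0"

```text
t: 7.65
tool_pos: [0.5604, -0.2151, 0.1409]
orientation: [0.072, 3.14, -0.001]
force: [-2.7, 1.2, 7.2]
opening: 0.0217
gripper_force: 50.0
```

creep_tool --pt "0 0 0 -0.01 0" --pt "0 0 0 -0.02 0" --pt "0 0 0 -0.025 0" --pt "0 0 0 0 0" --pt "0 -0.0085 0.0285 0 0" --pt "0 -0.0085 0.0285 0 0" --pt "0 -0.0085 0.0285 0 0" --pt "0 -0.0085 0.0285 0 0" --pt "0 -0.0085 0.0285 0 0" --pt "0 0 0 0 0" --pt "0 0 0 0.02 0" --pt "0 0 0 0.018 0" --pt "0 0 0 0.008 0" --pt "0 0 0 0 0" --pt "0 0 0 0 0"

```text
t: 9.15
tool_pos: [0.6092, -0.0751, 0.149]
orientation: [0.073, 3.141, -0.0]
force: [0.7, -0.2, -0.4]
opening: 0.0215
gripper_force: 50.0
```

```bash
python3 w.py '(.6102,-.074,.141)'
```

```text
tcp [ 0.6092 -0.0751  0.149 ] x [-0.9989  0.0462 -0.0001] y [ 0.0462  0.9989 -0.0001] t 9.15 F [ 0.6679 -0.2212 -0.4166]
tool delta [-0.001   0.0012  0.008 ]
```

creep_tool --pt "0 -0.001 0.001 0.004 0" --pt "0 0 0 0.002 0" --pt "0 0 0 0.001 0" --pt "0 0 0 0 0"

```text
t: 9.55
tool_pos: [0.6101, -0.0737, 0.1416]
orientation: [-0.072, -3.141, -0.0]
force: [-0.1, -0.5, -0.9]
opening: 0.0217
gripper_force: 50.0
```

creep_tool --pt "0 0 0 0.001 0" --pt "0 0 0 0.001 0" --pt "0 0 0 0 0"

```text
t: 9.85
tool_pos: [0.6105, -0.0738, 0.1409]
orientation: [0.072, 3.14, -0.0]
force: [-3.4, 0.2, 5.9]
opening: 0.022
gripper_force: 50.0
```

```bash
python3 - <<'E'
from h import *
import cv2
o=[]
for n,u,v in(("scene",245,150),):
    i=cam(n)["image"][v:v+110,u:u+110,::-1]; o.append(cv2.resize(np.ascontiguousarray(i),None,fx=5,fy=5,interpolation=cv2.INTER_CUBIC))
cv2.imwrite("pics/s.png",np.hstack(o))
E
```

```text
(no output)
```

View pics/s.png

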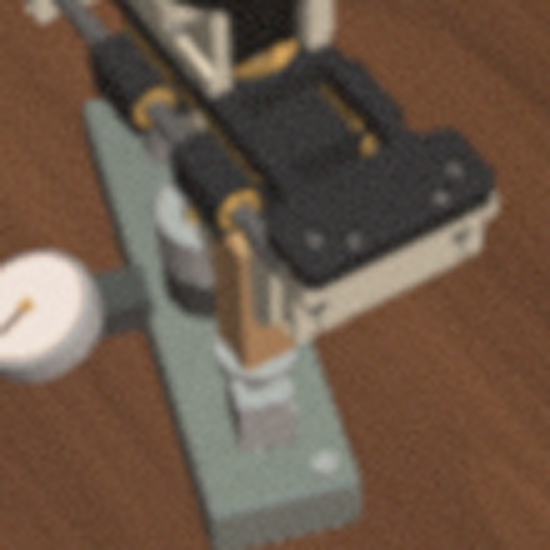

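The tip sits on the middle of the square foot, at crop ≈(262,390), and the contact is held. Next is the collar.

creep_tool --pt "0 0 0 0 0" --pt "0 0 0 0 0" --pt "0 0 0 0 0"

```text
t: 10.2
tool_pos: [0.6105, -0.0737, 0.1409]
orientation: [0.072, 3.14, -0.0]
force: [-2.4, 1.3, 6.1]
opening: 0.0215
gripper_force: 50.0
```

creep_tool --pt "0 0 0 -0.01 0" --pt "0 0 0 -0.02 0" --pt "0 0 0 -0.015 0" --pt "0 0 0 0 0" --pt "0 0.0054 -0.018 0 0" --pt "0 0.0054 -0.018 0 0" --pt "0 0.0054 -0.018 0 0" --pt "0 0.0055 -0.0175 0 0" --pt "0 0 0 0.015 0" --pt "0 0 0 0 0" --pt "0 0 0 0 0" --pt "0 0 0 0 0"

```text
t: 11.4
tool_pos: [0.5854, -0.1433, 0.1695]
orientation: [-0.071, -3.141, -0.0]
force: [0.6, 0.2, 0.2]
opening: 0.0214
gripper_force: 50.0
```

```bash
python3 w.py '(.5855,-.1443,.157)'
```

```text
tcp [ 0.5854 -0.1433  0.1695] x [-0.999   0.0449  0.0003] y [0.0449 0.999  0.0003] t 11.4 F [0.5698 0.2065 0.1816]
tool delta [-0.0002 -0.001   0.0125]
```

creep_tool --pt "0 0 -0.001 0.008 0" --pt "0 0 0 0.005 0" --pt "0 0 0 0.003 0" --pt "0 0 0 0.002 0" --pt "0 0 0 0 0"

```text
t: 11.9
tool_pos: [0.585, -0.1449, 0.1517]
orientation: [-0.072, -3.14, -0.001]
force: [-2.2, 1.8, 2.6]
opening: 0.0219
gripper_force: 50.0
```

creep_tool --pt "0 0 0 0.003 0" --pt "0 0 0 0.003 0" --pt "0 0 0 0.003 0" --pt "0 0 0 0 0"

```text
t: 12.3
tool_pos: [0.5855, -0.1452, 0.1431]
orientation: [0.072, 3.14, -0.0]
force: [-2.3, 1.9, 6.9]
opening: 0.0217
gripper_force: 50.0
```

```bash
python3 w.py '(.5855,-.1443,.137)'
```

```text
tcp [ 0.5855 -0.1452  0.1431] x [-0.9989  0.0459 -0.0011] y [ 0.0459  0.9989 -0.0002] t 12.3 F [-2.2533  1.924   6.9296]
tool delta [0.0001 0.0009 0.0061]
```

creep_tool --pt "0 0 0.0005 0.002 0" --pt "0 0 0 0.002 0" --pt "0 0 0 0.001 0" --pt "0 0 0 0 0"

```text
t: 12.7
tool_pos: [0.5856, -0.1451, 0.1388]
orientation: [0.072, 3.139, -0.001]
force: [-4.7, 0.8, 10.7]
opening: 0.0215
gripper_force: 50.0
```

creep_tool --pt "0 0 0 0.001 0" --pt "0 0 0 0.001 0" --pt "0 0 0 0 0"

```text
t: 13.0
tool_pos: [0.5857, -0.1451, 0.1371]
orientation: [0.072, 3.139, -0.001]
force: [-5.2, 0.4, 10.0]
opening: 0.0216
gripper_force: 50.0
```

```bash
python3 w.py '(.5855,-.1443,.137)'
```

```text
tcp [ 0.5857 -0.1451  0.1371] x [-0.9989  0.0459 -0.0015] y [ 0.0459  0.9989 -0.0009] t 13.0 F [-5.1704  0.3912  9.9865]
tool delta [0.0002 0.0008 0.0001]
```

creep_tool --pt "0 0 0 0.001 0" --pt "0 0 0 0 0"

```text
t: 13.2
tool_pos: [0.5858, -0.1452, 0.1369]
orientation: [0.072, 3.139, -0.002]
force: [-7.1, 0.5, 14.7]
opening: 0.0218
gripper_force: 50.0
```

creep_tool --pt "0 0 0 0.001 0" --pt "0 0 0 0 0" --pt "0 0 0 0 0"

```text
t: 13.5
tool_pos: [0.5859, -0.1453, 0.1369]
orientation: [0.072, 3.139, -0.002]
force: [-9.1, 2.0, 21.9]
opening: 0.0217
gripper_force: 50.0
```

creep_tool --pt "0 0 0 0 0" --pt "0 0 0 0 0" --pt "0 0 0 0 0" --pt "0 0 0 0 0"

```text
t: 13.9
tool_pos: [0.5859, -0.1453, 0.1369]
orientation: [0.072, 3.138, -0.002]
force: [-10.2, 2.0, 21.7]
opening: 0.0218
gripper_force: 50.0
```

```bash
python3 - <<'E'
from h import *
import cv2
i=cam("scene")["image"][130:230,230:340,::-1]
cv2.imwrite("pics/p.png",cv2.resize(np.ascontiguousarray(i),None,fx=5,fy=5,interpolation=cv2.INTER_CUBIC))
E
```

```text
(no output)
```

View pics/p.png

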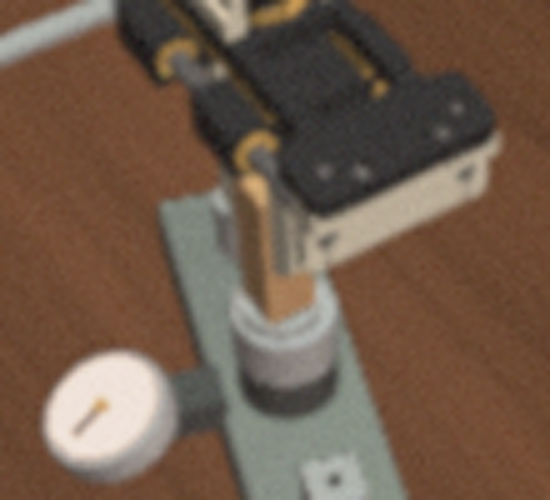

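The shoulder sits centred and flat on the collar rim, at crop ≈(285,315), with the handle upright and a steady press of about 22 N. I'll hand it in.

```bash
python3 -c "
from plant import robot, read_camera, close_job, read_state
print(close_job())"
```

```text
the job is handed in; nothing more can be done
None
```

The job is handed in at about 14 s: the pin's tip touched the round foot's mark and then the square foot's, and the pin is still gripped at 50 N, its shoulder pressed on the collar with about 22 N in total; the hand-in returned no verdict.

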